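Show the planer operator the bolt left in a board

ROBOT

A 7-joint arm with a two-finger parallel gripper is mounted at the origin on the work surface. World frame = base frame: x ahead of the robot, y to its left, z up, the work surface at z = 0. Lengths are in m, angles in rad, forces in N, time in s.
With the tool pointing down it reaches from about 0.4 to 0.85 m from the base axis. Payload 10.4 kg.
Tool frame: the origin (TCP) lies between the finger pads; the fingertips stand 22 mm ahead of it and the grasp point (between the pads) lies 3 mm ahead of it; z points along the fingers, y is the line along which they close (so a half turn about z gives the same grasp; the last joint's range is limited). The gripper opens to 85 mm and grips with 20 to 120 N. Pads are 22 mm wide; open, the fingers measure 114 mm over their backs; the gripper's body (76 mm by 85 mm) begins 54 mm behind the grasp point. The pads swing forward as they close: fully open they stand 13 mm farther back than shut.
Start: joints at [-1.18, 0.332, -0.065, 1.46, 0.022, 1.35, -0.088], TCP at [0.251, 0.572, 0.253] pointing down, gripper open.
Joint ranges: [-2.6, 2.6], [-0.5, 2.12], [-1.47, 1.34], [0.16, 2.42], [-1.27, 4.41], [0.06, 2.06], [-2.6, 2.6]. Speed limits (rad/s): [2.22, 2.22, 2.79, 2.79, 3.14, 3.14, 3.14].

INTERFACE

Orientations are given as a unit quaternion [x, y, z, w].
In Python, from workcell import * gives the robot as it stands.
- The arm moves only by the tool apply_moves, never from a script. Its argument "rows" is a list of rows, each an object of numbers: "x", "y", "z": the shift along the tool's x, y, z in mm; "ax", "ay", "az": the turn, a rotation vector about the tool's x, y, z in degrees; "gripper": the closure, from 0 (fully open) to 1 (shut). A call has 1 to 5 rows; each row shifts and turns the commanded pose from where the row before left it, along the tool's axes as they then stand; what a row does not reach is not made up. A row lasts 1/12 s, in which the tool goes at most 41.7 mm and 7.16 degrees, less where a joint would pass 70% of its speed; a pose out of reach is approached as far as the arm can. A call with a gripper value outside its range is refused whole. The fingers move at their own pace and stop on an object; "newtons" is the grip in N (left out, the last holds). Time passes only in rows, so rows that do not move let the fingers close. It gives the time, the measured TCP pose, the force, the opening and the grip force at its end, in the units of the state.
- get_obs(): the state, without advancing time (a new reading comes with each control period).
- camera(name): name is "scene" or "top" or "wrist"; returns a dict with "color" (480x640x3 uint8, red, green, blue), "fov_y" (degrees; the focal length in pixels is half the picture's height over the tangent of half this angle, whatever the lens; pixels are square), "cx", "cy" (the principal point, pixels), "rvec" (rotation vector, rad) and "tvec" (3), from world to camera coordinates, as OpenCV has them. Camera axes: x right, y down, z forward; pixel columns grow to the right and rows downward; lengths in m; the calibration is good to about 2 mm. A picture is of the moment at which its call begins. There is no depth.
- hand_in(): hands the job in; it is judged then, once.
The state is a dict: "clock": time; "joint_pos": joint angles; "joint_velocities": joint speeds; "tau": joint torques, N m; "position": TCP position; "ee_rot": TCP orientation; "ft_force": force on the tool from outside, world axes, zero at the start; "torque": the same for the moment, N m; "grip_width": opening from 0.0 (shut) to 1.0 (fully open); "grasp_force": force on a finger pad.
Only numpy, scipy, OpenCV 4.12 (cv2) and the standard library are available. Lean on these libraries where they do the work, as an engineer would, in place of code of your own. Each camera call takes 0.05 s, during which the arm holds its last target. There are 200 camera calls.

TASK

A steel bolt was left in one of the boards waiting for the planer. Call the operator by pressing the yellow button all the way down with the fingertips and letting it come back up (not the red stop button); then point the fingertips down at the bolt head from just above it, no more than about 4 cm away, and stay there for at least two seconds. Finish still pointing at it, and touch neither the boards nor the bolt, hammer or tin at any time.

Things in the scene. Friction and masses are not known exactly. Their poses are not given: they have to be found in the camera images.
- call (a joint): yellow call button: travel of its cap in m, 0 = up, 0.006 = fully down (straight down along -z); a spring of about 5 N at full travel pushes it back up. It stands on top of a fixed grey box 70 x 70 x 45 mm
- call_top (a point): centre of the top face of the yellow call button's round cap (diameter 36 mm); it moves down with the cap
- call_box: fixed grey box 70 x 70 x 45 mm under the yellow button; origin at the centre of its underside, z up. The button's black housing stands on it
- stop (a joint): red stop button, the same kind on a box of its own, not to be pressed: travel of its cap in m, 0 = up, 0.006 = down
- stop_top (a point): centre of the top face of the red stop button's round cap (diameter 36 mm)
- stop_box: fixed grey box 70 x 70 x 45 mm under the red button; origin at the centre of its underside
- bolt (a point): the bolt to be pointed at: centre of the top face of its steel hexagon head (23 mm across the corners, 10 mm tall, on a washer of 32 mm diameter, 2.5 mm thick), 40.5 mm above the bench; z of this point is up
- old_board: loose dark brown board 80 x 150 x 28 mm lying flat on the bench; origin at the centre of its underside, long side along its y, z up. The bolt head stands up from its top face at x 0, y +40 mm
- pine_board: loose pale board 80 x 150 x 28 mm lying flat, with two flat dark knots; origin at the centre of its underside, long side along its y
- plug_board: loose mid-brown board 80 x 150 x 28 mm lying flat, with a pale wooden plug (22 mm diameter, 8 mm proud) at y +40 mm; origin at the centre of its underside, long side along its y
- hammer: loose hammer lying on the bench, about 0.3 m long along its x, handle to -x; a bystander
- wax_tin: loose round tin, 70 mm diameter, 55 mm tall, upright; origin at the centre of its underside; a bystander
Not all that is in view belongs to the job. What is shaped like the stop_box but pink is not meant.

How it is judged:
By the outcome, as a careful person would: the job done as asked, in the order asked, and still so for the second after the job is handed in, with the robot touching nothing.
It also fails if it takes over 40 s, if anything falls off the work surface, if the arm or the gripper's body presses on something with over 40 N, if the wrist force passes 120 N, or if a joint passes its speed limit or range.

## Working session

There is one attempt and no reset: what is moved stays moved. The work goes in short steps, Python scripts to look and compute and a tool call to move; the robot and the scene stay as the last step left them, time stands still between calls to the robot, and variables do not carry over. Pictures are saved under pics/ and viewed, at most 10 in all, crops included, and the job is handed in when it is done.

Besides the shell and the picture viewer there is one more tool, called as a command line: name --argument value ..., lists and objects as JSON in quotes. apply_moves: Moves the arm, as the interface text tells. Its arguments: {"type":"object","properties":{"rows":{"type":"array","items":{"type":"object","properties":{"x":{"type":"number"},"y":{"type":"number"},"z":{"type":"number"},"ax":{"type":"number"},"ay":{"type":"number"},"az":{"type":"number"},"gripper":{"type":"number"}}}},"newtons":{"type":"number"}},"required":["rows"]}

```bash
mkdir -p pics; cat > h.py <<'E'
from workcell import *
import numpy as np, cv2, pickle
def snap(n,f):
    c=camera(n); cv2.imwrite(f'pics/{f}.png',c['color'][:,:,::-1]); pickle.dump(c,open(f'{f}.pkl','wb')); return c
def ray(c,u,v,z):
    f=240/np.tan(np.radians(c['fov_y'])/2); R=cv2.Rodrigues(np.array(c['rvec'],float))[0]; t=np.array(c['tvec'],float).ravel()
    o=-R.T@t; d=R.T@np.array([(u-c['cx'])/f,(v-c['cy'])/f,1]); return o+d*(z-o[2])/d[2]
def proj(c,p):
    f=240/np.tan(np.radians(c['fov_y'])/2); q=cv2.Rodrigues(np.array(c['rvec'],float))[0]@np.array(p)+np.array(c['tvec'],float).ravel()
    return [c['cx']+f*q[0]/q[2],c['cy']+f*q[1]/q[2]]
E
python3 - <<'E'
from h import *
o=get_obs();print({k:np.round(v,3) for k,v in o.items()})
for n in('top','scene'):
    c=snap(n,n+'1');print(n,c['fov_y'],c['cx'],c['cy'],c['rvec'],c['tvec'], {k for k in c})
E
```

```text
{'clock': np.float64(0.0), 'joint_pos': array([-1.18 ,  0.333, -0.065,  1.461,  0.022,  1.35 , -0.088]), 'joint_velocities': array([-0.   , -0.001, -0.   ,  0.001,  0.   , -0.002, -0.001]), 'tau': array([-0.0000e+00, -6.2544e+01,  4.9000e-02, -3.9163e+01,  1.6000e-02,
        1.0000e-02,  0.0000e+00]), 'position': array([0.251, 0.572, 0.253]), 'ee_rot': array([ 0.205,  0.979, -0.001, -0.   ]), 'ft_force': array([0.522, 0.081, 1.004]), 'torque': array([-0.047,  0.011,  0.014]), 'grasp_force': np.float64(0.0), 'grip_width': np.float64(1.003)}
top 44.60933843139303 322.73671946632953 239.4622989623439 [ 2.11416402 -2.10239898  0.18042107] [-0.00233732  0.46378441  1.42798049] {'tvec', 'fov_y', 'rvec', 'color', 'cx', 'cy'}
scene 54.517246377448224 319.10357070889313 249.4353873492547 [ 2.29816781  0.66192089 -0.26272276] [-0.38359836 -0.1506614   1.30181986] {'tvec', 'fov_y', 'rvec', 'color', 'cx', 'cy'}
```

View pics/top1.png

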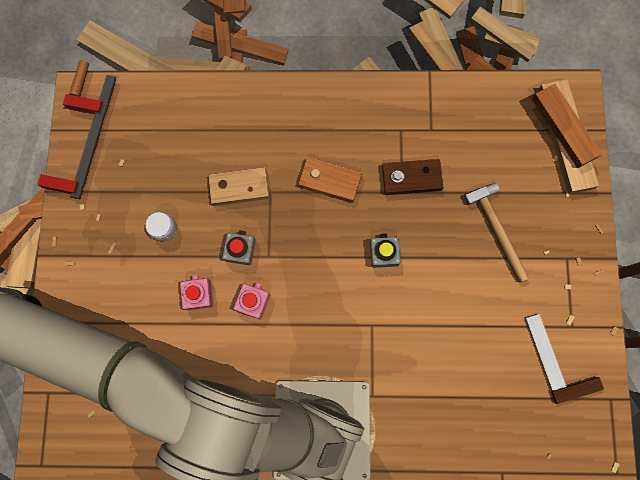

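View pics/scene1.png

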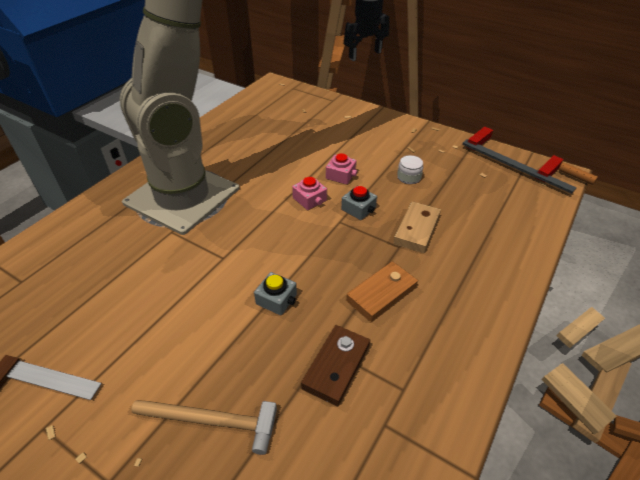

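Top view: the yellow button is at (386,250) and the dark board's bolt at (398,176). The red stop is at (237,246), with pink decoys at (193,293) and (250,300), and the arm is clear of all of these. The scene view shows the same layout, with yellow at (274,284) and the bolt at (346,343).

Could be mistaken for the bolt: the pale plug (315,174), the pine knots (222,184) and (250,188), and the dark knot (425,170). For the call button: the red stop and the two pink ones. I choose the steel head on the dark board and the yellow cap. Next I'll measure both and check them in a close crop.

```bash
cat > m.py <<'E'
from h import *
P={}
for n in('top','scene'):
    c=pickle.load(open(n+'1.pkl','rb'));im=c['color'];hsv=cv2.cvtColor(im,cv2.COLOR_RGB2HSV)
    def blob(m,u,v,r=20):
        w=np.zeros_like(m);w[v-r:v+r,u-r:u+r]=1;k,l,s,ce=cv2.connectedComponentsWithStats((m*w).astype(np.uint8))
        i=1+s[1:,4].argmax();return ce[i],s[i]
    y=cv2.inRange(hsv,(24,150,120),(36,255,255))//255
    g=((hsv[:,:,1]<60)&(hsv[:,:,2]>90)).astype(np.uint8)
    uy,ub=((386,250),(398,176)) if n=='top' else ((274,284),(346,343))
    P[n]=(c,blob(y,*uy),blob(g,*ub,14))
    print(n,P[n][1:])
for j,name in((1,'yellow'),(2,'bolt')):
    # closest point of two rays
    A=[];
    L=[(ray(P[n][0],*P[n][j][0],0.),ray(P[n][0],*P[n][j][0],.2)) for n in P]
    M=np.zeros((3,3));b=np.zeros(3)
    for p,q in L:
        d=(q-p)/np.linalg.norm(q-p);N=np.eye(3)-np.outer(d,d);M+=N;b+=N@p
    x=np.linalg.solve(M,b);print(name,x.round(4),[ray(P[n][0],*P[n][j][0],.0405 if j==2 else .065).round(4) for n in P])
t=P['top'][0]['color'][140:280,350:460];s=P['scene'][0]['color'][260:400,240:380]
cv2.imwrite('pics/crop1.png',np.hstack([cv2.resize(t,(314,400),interpolation=2),cv2.resize(s,(400,400),interpolation=2)])[:,:,::-1])
E
python3 m.py
```

```text
top ((array([385.86486486, 248.96621622]), array([379, 243,  14,  13, 148], dtype=int32)), (array([397.30630631, 176.10810811]), array([391, 171,  13,  12, 111], dtype=int32)))
scene ((array([273.82954545, 280.85795455]), array([266, 275,  17,  13, 176], dtype=int32)), (array([345.        , 343.36507937]), array([337, 336,  17,  15, 189], dtype=int32)))
yellow [ 0.4362 -0.1567  0.0649] [array([ 0.4365, -0.1564,  0.065 ]), array([ 0.4359, -0.1572,  0.065 ])]
bolt [ 0.6342 -0.1915  0.031 ] [array([ 0.6315, -0.1903,  0.0405]), array([ 0.6367, -0.1972,  0.0405])]
```

View pics/crop1.png

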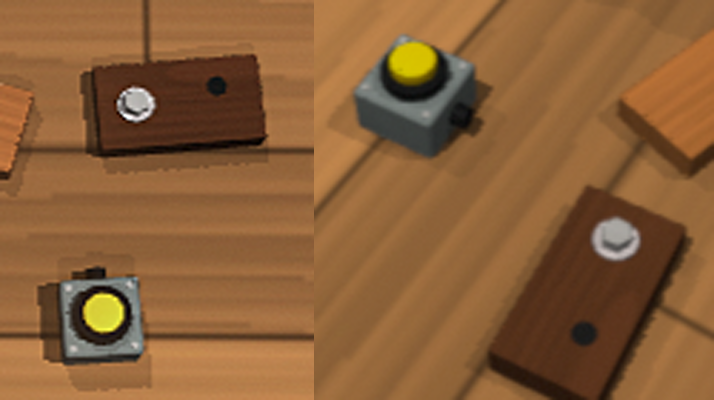

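The crop confirms a yellow cap on a grey box, and a steel hex head on its washer near one end of the dark board. The triangulated points are:
- **Button:** z ≈ 0.065, reach 0.46 m.
- **Bolt and washer centre:** z ≈ 0.031, the washer's height, at (0.634, -0.192).

Both are plausible, so I'll shut the gripper and travel high on an arc.

apply_moves --rows '[{"x": -29,"y": -25,"gripper": 1},{"x": -29,"y": -25,"gripper": 1},{"x": -29,"y": -25,"gripper": 1},{"x": -29,"y": -25,"gripper": 1},{"x": -29,"y": -25,"gripper": 1}]' --newtons 20

```text
invalid input at $.rows[0]: expected keys x, y, z, ax, ay, az, gripper
```

apply_moves --rows '[{"x": -29,"y": -25},{"x": -29,"y": -25},{"x": -29,"y": -25},{"x": -29,"y": -25},{"x": -29,"y": -25}]'

```text
invalid input at $.rows[0]: expected keys x, y, z, ax, ay, az, gripper
```

apply_moves --rows '[{"x": -29,"y": -25},{"x": -29,"y": -25},{"x": -14,"y": -35},{"x": -14,"y": -35},{"x": -14,"y": -35}]'

```text
invalid input at $.rows[0]: expected keys x, y, z, ax, ay, az, gripper
```

apply_moves --rows '[{"x": -29,"y": -25,"z": 0,"ax": 0,"ay": 0,"az": 0,"gripper": 1},{"x": -29,"y": -25,"z": 0,"ax": 0,"ay": 0,"az": 0,"gripper": 1},{"x": -29,"y": -25,"z": 0,"ax": 0,"ay": 0,"az": 0,"gripper": 1},{"x": -29,"y": -25,"z": 0,"ax": 0,"ay": 0,"az": 0,"gripper": 1},{"x": -29,"y": -25,"z": 0,"ax": 0,"ay": 0,"az": 0,"gripper": 1}]' --newtons 20

```text
clock: 0.52
position: [0.3342, 0.3976, 0.253]
ee_rot: [0.205, 0.979, -0.0, -0.0]
ft_force: [0.5, 1.0, 0.5]
grip_width: 0.299
grasp_force: 0.0
```

apply_moves --rows '[{"x": -29,"y": -25,"z": 0,"ax": 0,"ay": 0,"az": 0,"gripper": 1},{"x": -29,"y": -25,"z": 0,"ax": 0,"ay": 0,"az": 0,"gripper": 1},{"x": -29,"y": -25,"z": 0,"ax": 0,"ay": 0,"az": 0,"gripper": 1},{"x": -29,"y": -25,"z": 0,"ax": 0,"ay": 0,"az": 0,"gripper": 1},{"x": -29,"y": -25,"z": 0,"ax": 0,"ay": 0,"az": 0,"gripper": 1}]'

```text
clock: 0.93
position: [0.4166, 0.2248, 0.2532]
ee_rot: [0.205, 0.979, 0.0, -0.0]
ft_force: [1.2, 0.7, 0.6]
grip_width: -0.003
grasp_force: 0.0
```

apply_moves --rows '[{"x": -17,"y": -34,"z": 0,"ax": 0,"ay": 0,"az": 0,"gripper": 1},{"x": -17,"y": -34,"z": 0,"ax": 0,"ay": 0,"az": 0,"gripper": 1},{"x": -17,"y": -34,"z": 0,"ax": 0,"ay": 0,"az": 0,"gripper": 1},{"x": -17,"y": -34,"z": 0,"ax": 0,"ay": 0,"az": 0,"gripper": 1},{"x": -17,"y": -34,"z": 0,"ax": 0,"ay": 0,"az": 0,"gripper": 1}]'

```text
clock: 1.35
position: [0.4253, 0.0351, 0.2531]
ee_rot: [0.205, 0.979, 0.0, -0.0]
ft_force: [1.3, -0.6, 0.0]
grip_width: 0.001
grasp_force: 0.0
```

apply_moves --rows '[{"x": -17,"y": -34,"z": 0,"ax": 0,"ay": 0,"az": 0,"gripper": 1},{"x": -17,"y": -34,"z": 0,"ax": 0,"ay": 0,"az": 0,"gripper": 1},{"x": -17,"y": -34,"z": 0,"ax": 0,"ay": 0,"az": 0,"gripper": 1},{"x": -17,"y": -34,"z": 0,"ax": 0,"ay": 0,"az": 0,"gripper": 1},{"x": -17,"y": -34,"z": 0,"ax": 0,"ay": 0,"az": 0,"gripper": 1}]'

```text
clock: 1.77
position: [0.4347, -0.1547, 0.2533]
ee_rot: [0.205, 0.979, 0.0, 0.0]
ft_force: [1.1, 0.8, -0.1]
grip_width: 0.002
grasp_force: 0.0
```

apply_moves --rows '[{"x": -2,"y": -1,"z": 35,"ax": 0,"ay": 0,"az": 0,"gripper": 1},{"x": 0,"y": 0,"z": 40,"ax": 0,"ay": 0,"az": 0,"gripper": 1},{"x": 0,"y": 0,"z": 40,"ax": 0,"ay": 0,"az": 0,"gripper": 1},{"x": 0,"y": 0,"z": 30,"ax": 0,"ay": 0,"az": 0,"gripper": 1},{"x": 0,"y": 0,"z": 10,"ax": 0,"ay": 0,"az": 0,"gripper": 1}]'

```text
clock: 2.18
position: [0.4339, -0.1542, 0.0943]
ee_rot: [0.206, 0.979, -0.001, -0.003]
ft_force: [-1.0, -0.2, -0.7]
grip_width: 0.0
grasp_force: 0.0
```

```bash
python3 - <<'E'
from h import *
print(get_obs()['position'],get_obs()['ft_force'])
c=snap('scene','scene2');w=snap('wrist','wrist2')
s=c['color'][200:360,190:350]
cv2.imwrite('pics/crop2.png',np.hstack([cv2.resize(s,(400,400),interpolation=2),cv2.resize(w['color'],(400,300),interpolation=3)[:,:] .copy() if 0 else cv2.copyMakeBorder(cv2.resize(w['color'],(400,300)),0,100,0,0,0)])[:,:,::-1])
E
```

```text
[ 0.43389166 -0.15415069  0.09432553] [-0.95527294 -0.17288715 -0.73908411]
```

View pics/crop2.png

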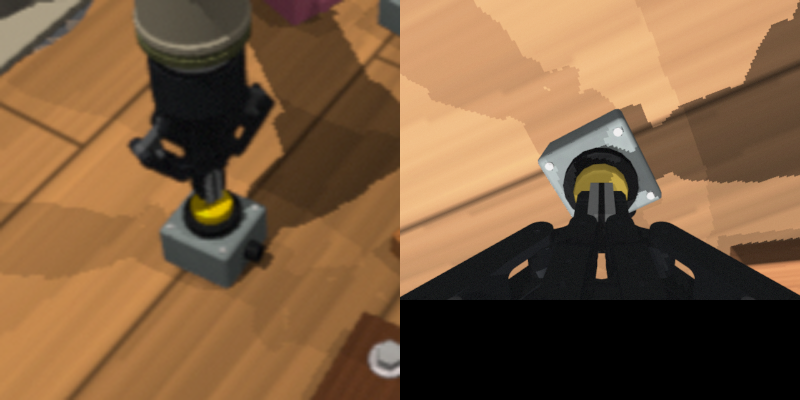

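The fingertips are just above the yellow cap and about 3 mm off its centre. I'll press slowly and watch the force.

apply_moves --rows '[{"x": -3,"y": -1,"z": 1,"ax": 0,"ay": 0,"az": 0,"gripper": 1},{"x": 0,"y": 0,"z": 2,"ax": 0,"ay": 0,"az": 0,"gripper": 1},{"x": 0,"y": 0,"z": 2,"ax": 0,"ay": 0,"az": 0,"gripper": 1},{"x": 0,"y": 0,"z": 2,"ax": 0,"ay": 0,"az": 0,"gripper": 1},{"x": 0,"y": 0,"z": 2,"ax": 0,"ay": 0,"az": 0,"gripper": 1}]'

```text
clock: 2.7
position: [0.4395, -0.1567, 0.0898]
ee_rot: [0.205, 0.979, 0.0, 0.001]
ft_force: [0.3, 0.7, 0.1]
grip_width: 0.003
grasp_force: 0.0
```

apply_moves --rows '[{"x": 0,"y": 0,"z": 1,"ax": 0,"ay": 0,"az": 0,"gripper": 1},{"x": 0,"y": 0,"z": 1,"ax": 0,"ay": 0,"az": 0,"gripper": 1}]'

```text
clock: 2.87
position: [0.4393, -0.1566, 0.0875]
ee_rot: [0.205, 0.979, 0.0, 0.0]
ft_force: [0.3, 0.4, 2.9]
grip_width: 0.001
grasp_force: 1.1
```

apply_moves --rows '[{"x": 1,"y": 0,"z": 1,"ax": 0,"ay": 0,"az": 0,"gripper": 1},{"x": 1,"y": 0,"z": 1,"ax": 0,"ay": 0,"az": 0,"gripper": 1},{"x": 0,"y": 0,"z": 1,"ax": 0,"ay": 0,"az": 0,"gripper": 1}]'

```text
clock: 3.12
position: [0.4377, -0.1561, 0.0846]
ee_rot: [0.205, 0.979, 0.0, 0.001]
ft_force: [2.4, -0.8, 4.1]
grip_width: 0.002
grasp_force: 2.0
```

apply_moves --rows '[{"x": 0,"y": 0,"z": 1,"ax": 0,"ay": 0,"az": 0,"gripper": 1},{"x": 0,"y": 0,"z": 1,"ax": 0,"ay": 0,"az": 0,"gripper": 1}]'

```text
clock: 3.28
position: [0.4378, -0.1561, 0.0828]
ee_rot: [0.205, 0.979, 0.0, 0.001]
ft_force: [-2.9, 1.4, 22.2]
grip_width: 0.003
grasp_force: 11.7
```

The force reached 22 N, against the 5 N spring, so the cap is bottomed. I'll release it, lift off and look.

apply_moves --rows '[{"x": 0,"y": 0,"z": -4,"ax": 0,"ay": 0,"az": 0,"gripper": 1},{"x": 0,"y": 0,"z": -16,"ax": 0,"ay": 0,"az": 0,"gripper": 1},{"x": 0,"y": 0,"z": -35,"ax": 0,"ay": 0,"az": 0,"gripper": 1},{"x": 0,"y": 0,"z": -35,"ax": 0,"ay": 0,"az": 0,"gripper": 1},{"x": 0,"y": 0,"z": -20,"ax": 0,"ay": 0,"az": 0,"gripper": 1}]'

```text
clock: 3.7
position: [0.4372, -0.1563, 0.1948]
ee_rot: [0.206, 0.979, 0.0, 0.0]
ft_force: [0.8, -0.2, 0.0]
grip_width: -0.004
grasp_force: 0.0
```

apply_moves --rows '[{"x": -30,"y": 7,"z": 0,"ax": 0,"ay": 0,"az": 0,"gripper": 1},{"x": -37,"y": 9,"z": 0,"ax": 0,"ay": 0,"az": 0,"gripper": 1},{"x": -37,"y": 9,"z": 0,"ax": 0,"ay": 0,"az": 0,"gripper": 1},{"x": -37,"y": 9,"z": 0,"ax": 0,"ay": 0,"az": 0,"gripper": 1},{"x": -30,"y": 7,"z": 0,"ax": 0,"ay": 0,"az": 0,"gripper": 1}]'

```text
clock: 4.12
position: [0.612, -0.1864, 0.1907]
ee_rot: [0.205, 0.979, 0.0, -0.001]
ft_force: [-0.0, 0.4, 0.9]
grip_width: -0.001
grasp_force: 0.0
```

```bash
python3 - <<'E'
from h import *
o=get_obs();print(o['position'],o['ee_rot'],o['ft_force'])
c=snap('scene','scene3');w=snap('wrist','wrist3')
a=pickle.load(open('scene1.pkl','rb'))
for k in(a,c):
    m=cv2.inRange(cv2.cvtColor(k['color'],cv2.COLOR_RGB2HSV),(24,150,120),(36,255,255));m[:260]=0;m[300:]=0;m[:,:255]=0;m[:,295:]=0
    print(cv2.boundingRect(m),cv2.countNonZero(m))
s=c['color'][230:390,240:400]
cv2.imwrite('pics/crop3.png',np.hstack([cv2.resize(s,(400,400),interpolation=2),cv2.copyMakeBorder(cv2.resize(w['color'],(400,300)),0,100,0,0,0)])[:,:,::-1])
E
```

```text
[ 0.61196977 -0.18640275  0.19070152] [ 2.04535761e-01  9.78858407e-01  2.25941642e-04 -1.13641103e-03] [-0.01166719  0.35470838  0.93269147]
(266, 275, 17, 13) 176
(266, 275, 17, 14) 181
```

View pics/crop3.png

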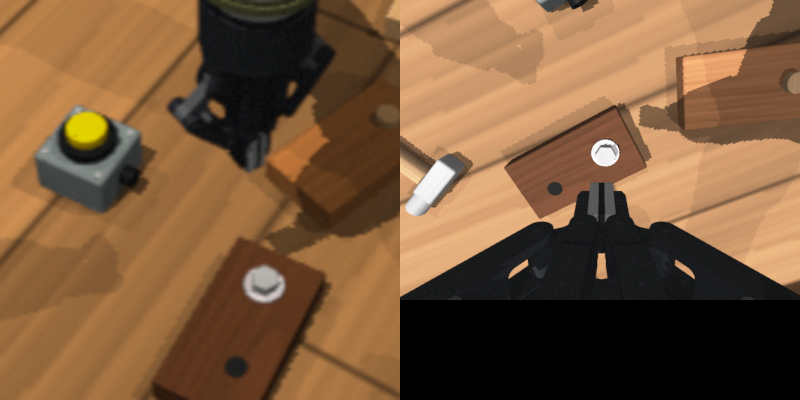

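The cap is back up: its bounding box is the same as before the press. The bolt is in the wrist view at about (328,245). I'll refine its position from that view, using the washer blob at z = 0.0305.

```bash
python3 - <<'E'
from h import *
from scipy.spatial.transform import Rotation as R
o=get_obs();print(o['position'])
w=pickle.load(open('wrist3.pkl','rb'));hsv=cv2.cvtColor(w['color'],cv2.COLOR_RGB2HSV)
m=((hsv[:,:,1]<60)&(hsv[:,:,2]>90)).astype(np.uint8);m2=np.zeros_like(m);m2[215:275,295:360]=m[215:275,295:360]
k,l,s,ce=cv2.connectedComponentsWithStats(m2);i=1+s[1:,4].argmax();print(ce[i],s[i])
b=ray(w,*ce[i],.0305);print('bolt wrist z.0305',b, 'tip pix',proj(w,o['position']-[0,0,.022]))
u,v,W,H=s[i][:4];print('diam',ray(w,u+W,v+H/2,.0305)-ray(w,u,v+H/2,.0305))
t=np.array([.634,-.1915,.0875])
for g in(t,[b[0],b[1],.0875]):print(np.round(1000*R.from_quat(o['ee_rot']).inv().apply(np.array(g)-o['position']),1))
E
```

```text
[ 0.61259428 -0.18646224  0.18928888]
[328.05412371 244.19072165] [ 306  223   45   44 1552]
bolt wrist z.0305 [ 0.63495766 -0.19060763  0.0305    ] tip pix [np.float64(319.2259528745247), np.float64(305.0582319133949)]
diam [0.01283805 0.02948634 0.        ]
[-22.    4.2 101.7]
[-22.5   5.4 101.7]
```

The wrist and two-camera results agree within 1.3 mm, and the washer comes out at 32 mm, as it should. I'll centre over the bolt, then descend.

apply_moves --rows '[{"x": -22,"y": 5,"z": 10,"ax": 0,"ay": 0,"az": 0,"gripper": 1},{"x": 0,"y": 0,"z": 30,"ax": 0,"ay": 0,"az": 0,"gripper": 1},{"x": 0,"y": 0,"z": 25,"ax": 0,"ay": 0,"az": 0,"gripper": 1},{"x": 0,"y": 0,"z": 15,"ax": 0,"ay": 0,"az": 0,"gripper": 1},{"x": 0,"y": 0,"z": 0,"ax": 0,"ay": 0,"az": 0,"gripper": 1}]'

```text
clock: 4.63
position: [0.6294, -0.1905, 0.1079]
ee_rot: [0.206, 0.979, 0.0, -0.004]
ft_force: [-0.1, 0.2, -0.1]
grip_width: -0.006
grasp_force: 0.0
```

apply_moves --rows '[{"x": 0,"y": 0,"z": 0,"ax": 0,"ay": 0,"az": 0,"gripper": 1}]'

```text
clock: 4.72
position: [0.6313, -0.1913, 0.1117]
ee_rot: [0.206, 0.979, 0.0, -0.001]
ft_force: [-0.4, -0.3, 0.2]
grip_width: 0.001
grasp_force: 0.0
```

apply_moves --rows '[{"x": -3,"y": 1,"z": 6,"ax": 0,"ay": 0,"az": 0,"gripper": 1},{"x": 0,"y": 0,"z": 6,"ax": 0,"ay": 0,"az": 0,"gripper": 1},{"x": 0,"y": 0,"z": 6,"ax": 0,"ay": 0,"az": 0,"gripper": 1},{"x": 0,"y": 0,"z": 4,"ax": 0,"ay": 0,"az": 0,"gripper": 1},{"x": 0,"y": 0,"z": 2,"ax": 0,"ay": 0,"az": 0,"gripper": 1}]'

```text
clock: 5.13
position: [0.6353, -0.1916, 0.0876]
ee_rot: [0.205, 0.979, 0.0, -0.0]
ft_force: [-0.1, 0.4, 0.6]
grip_width: 0.003
grasp_force: 0.0
```

apply_moves --rows '[{"x": 0,"y": 0,"z": 0,"ax": 0,"ay": 0,"az": 0,"gripper": 1},{"x": 0,"y": 0,"z": 0,"ax": 0,"ay": 0,"az": 0,"gripper": 1},{"x": 0,"y": 0,"z": 0,"ax": 0,"ay": 0,"az": 0,"gripper": 1},{"x": 0,"y": 0,"z": 0,"ax": 0,"ay": 0,"az": 0,"gripper": 1},{"x": 0,"y": 0,"z": 0,"ax": 0,"ay": 0,"az": 0,"gripper": 1}]'

```text
clock: 5.55
position: [0.6357, -0.1917, 0.0885]
ee_rot: [0.205, 0.979, 0.0, 0.0]
ft_force: [-0.4, 0.2, 0.2]
grip_width: -0.001
grasp_force: 0.0
```

```bash
python3 - <<'E'
from h import *
o=get_obs();print(o['position'],o['ft_force'])
c=snap('scene','scene4');w=snap('wrist','wrist4')
s=c['color'][260:420,260:420]
cv2.imwrite('pics/crop4.png',np.hstack([cv2.resize(s,(400,400),interpolation=2),cv2.copyMakeBorder(cv2.resize(w['color'],(400,300)),0,100,0,0,0)])[:,:,::-1])
E
```

```text
[ 0.63566605 -0.19173243  0.08851768] [-0.38383408  0.17701449  0.17814181]
```

View pics/crop4.png

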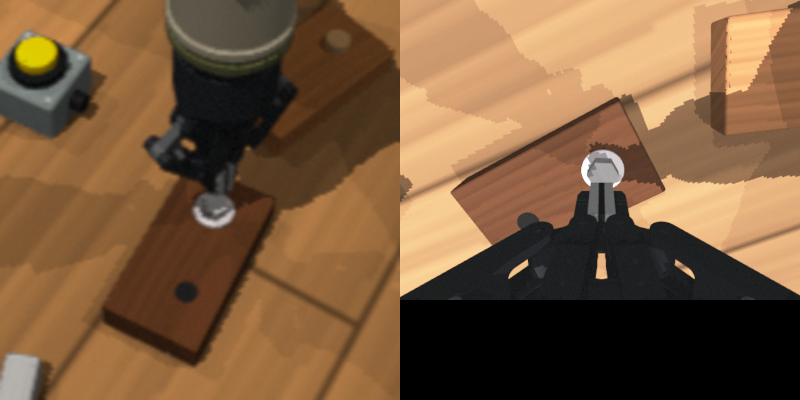

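The fingertips are about 26 mm above the bolt head, within 2 mm of its centre, and touching nothing. Now I'll hold there.

apply_moves --rows '[{"x": 0,"y": 0,"z": 0,"ax": 0,"ay": 0,"az": 0,"gripper": 1},{"x": 0,"y": 0,"z": 0,"ax": 0,"ay": 0,"az": 0,"gripper": 1},{"x": 0,"y": 0,"z": 0,"ax": 0,"ay": 0,"az": 0,"gripper": 1},{"x": 0,"y": 0,"z": 0,"ax": 0,"ay": 0,"az": 0,"gripper": 1},{"x": 0,"y": 0,"z": 0,"ax": 0,"ay": 0,"az": 0,"gripper": 1}]'

```text
clock: 6.07
position: [0.6355, -0.1917, 0.0883]
ee_rot: [0.205, 0.979, 0.0, 0.0]
ft_force: [-0.7, 0.5, 0.5]
grip_width: -0.001
grasp_force: 0.0
```

apply_moves --rows '[{"x": 0,"y": 0,"z": 0,"ax": 0,"ay": 0,"az": 0,"gripper": 1},{"x": 0,"y": 0,"z": 0,"ax": 0,"ay": 0,"az": 0,"gripper": 1},{"x": 0,"y": 0,"z": 0,"ax": 0,"ay": 0,"az": 0,"gripper": 1},{"x": 0,"y": 0,"z": 0,"ax": 0,"ay": 0,"az": 0,"gripper": 1},{"x": 0,"y": 0,"z": 0,"ax": 0,"ay": 0,"az": 0,"gripper": 1}]'

```text
clock: 6.48
position: [0.6355, -0.1917, 0.0883]
ee_rot: [0.205, 0.979, 0.0, -0.0]
ft_force: [-0.5, 0.0, -0.2]
grip_width: 0.001
grasp_force: 0.0
```

apply_moves --rows '[{"x": 0,"y": 0,"z": 0,"ax": 0,"ay": 0,"az": 0,"gripper": 1},{"x": 0,"y": 0,"z": 0,"ax": 0,"ay": 0,"az": 0,"gripper": 1},{"x": 0,"y": 0,"z": 0,"ax": 0,"ay": 0,"az": 0,"gripper": 1},{"x": 0,"y": 0,"z": 0,"ax": 0,"ay": 0,"az": 0,"gripper": 1},{"x": 0,"y": 0,"z": 0,"ax": 0,"ay": 0,"az": 0,"gripper": 1}]'

```text
clock: 6.9
position: [0.6355, -0.1917, 0.0883]
ee_rot: [0.205, 0.979, 0.0, 0.0]
ft_force: [-0.2, 0.8, -0.4]
grip_width: 0.0
grasp_force: 0.0
```

apply_moves --rows '[{"x": 0,"y": 0,"z": 0,"ax": 0,"ay": 0,"az": 0,"gripper": 1},{"x": 0,"y": 0,"z": 0,"ax": 0,"ay": 0,"az": 0,"gripper": 1},{"x": 0,"y": 0,"z": 0,"ax": 0,"ay": 0,"az": 0,"gripper": 1},{"x": 0,"y": 0,"z": 0,"ax": 0,"ay": 0,"az": 0,"gripper": 1},{"x": 0,"y": 0,"z": 0,"ax": 0,"ay": 0,"az": 0,"gripper": 1}]'

```text
clock: 7.32
position: [0.6355, -0.1917, 0.0883]
ee_rot: [0.205, 0.979, 0.0, -0.0]
ft_force: [-0.5, 0.3, 0.2]
grip_width: -0.003
grasp_force: 0.0
```

apply_moves --rows '[{"x": 0,"y": 0,"z": 0,"ax": 0,"ay": 0,"az": 0,"gripper": 1},{"x": 0,"y": 0,"z": 0,"ax": 0,"ay": 0,"az": 0,"gripper": 1},{"x": 0,"y": 0,"z": 0,"ax": 0,"ay": 0,"az": 0,"gripper": 1},{"x": 0,"y": 0,"z": 0,"ax": 0,"ay": 0,"az": 0,"gripper": 1},{"x": 0,"y": 0,"z": 0,"ax": 0,"ay": 0,"az": 0,"gripper": 1}]'

```text
clock: 7.73
position: [0.6355, -0.1917, 0.0883]
ee_rot: [0.205, 0.979, 0.0, -0.0]
ft_force: [0.6, 0.4, -0.2]
grip_width: -0.0
grasp_force: 0.0
```

apply_moves --rows '[{"x": 0,"y": 0,"z": 0,"ax": 0,"ay": 0,"az": 0,"gripper": 1},{"x": 0,"y": 0,"z": 0,"ax": 0,"ay": 0,"az": 0,"gripper": 1},{"x": 0,"y": 0,"z": 0,"ax": 0,"ay": 0,"az": 0,"gripper": 1},{"x": 0,"y": 0,"z": 0,"ax": 0,"ay": 0,"az": 0,"gripper": 1},{"x": 0,"y": 0,"z": 0,"ax": 0,"ay": 0,"az": 0,"gripper": 1}]'

```text
clock: 8.15
position: [0.6355, -0.1917, 0.0883]
ee_rot: [0.205, 0.979, 0.0, -0.0]
ft_force: [-0.3, 0.6, -0.4]
grip_width: -0.001
grasp_force: 0.0
```

apply_moves --rows '[{"x": 0,"y": 0,"z": 0,"ax": 0,"ay": 0,"az": 0,"gripper": 1},{"x": 0,"y": 0,"z": 0,"ax": 0,"ay": 0,"az": 0,"gripper": 1},{"x": 0,"y": 0,"z": 0,"ax": 0,"ay": 0,"az": 0,"gripper": 1},{"x": 0,"y": 0,"z": 0,"ax": 0,"ay": 0,"az": 0,"gripper": 1},{"x": 0,"y": 0,"z": 0,"ax": 0,"ay": 0,"az": 0,"gripper": 1}]'

```text
clock: 8.57
position: [0.6356, -0.1917, 0.0883]
ee_rot: [0.205, 0.979, 0.0, 0.0]
ft_force: [-0.3, 0.3, 0.8]
grip_width: -0.002
grasp_force: 0.0
```

```bash
python3 -c "
from workcell import *
print(hand_in())"
```

```text
the job is handed in; nothing more can be done
None
```

I pressed the yellow call button to the bottom and it came back up. The fingertips then held about 26 mm above the bolt head for over 3 s without contact, and I handed the job in still pointing; no verdict was returned.

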